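Feed a tray with a test block through a gated chute

TASK

A tray with a hardness test block in it waits in the feed chute, in front of the sprung gate bar that stands up across the way. With one fingertip press the gate's long black press bar down as far as it goes and keep it down while you push the tray along the chute over the lowered gate, until the tray is fully home against the end stop; then lift the hand clear, so that the gate springs up again behind the tray. Only push: do not lift or tip the tray, keep the block in it, do not let the gate up under the tray, and leave the ring, the carton and the pin beside the chute alone.

Things in the scene. Friction and masses are not known exactly. Their poses are not given: they have to be found in the camera images.
- chute: Fixed feed chute, 305 mm long. Origin on the bench top, midway across, at the gate; its x axis is the pushing direction, y left, z up. Aluminium floor from x = -170 mm (open mouth) to the end stop (near face x = +130, top z = 35 mm); its top is at z = 14 mm before the gate, 13 mm past it. Side walls: inner faces at y = +/-39.5 mm (+/-41 mm past the gate), 4 mm thick, tops at z = 28 mm. Open above.
- gate (a joint): Gate angle, rad: 0 = up (free), 0.22 = pressed down to its stop, below the floor. 8 mm thick steel bar across the chute (chute x -4 to +4 mm), hinged along x at chute y = +54, z = 8.5 mm; free, it slopes up to the right, top 33 mm above the bench at the right wall. Sprung: 1 to 3 N on the press bar lowers it, it rises when let go. Pushing the tray on it does not open it.
- bar_mid (a point): Black press bar on the gate's right end, outside the right wall, parallel to the chute: 220 mm long (chute x -185 to +35 mm), 34 mm wide (chute y -48 to -82 mm when down), 5 mm thick. Its top is 48 mm above the bench when free (tilted 0.22 rad, outer edge higher), 22 mm when down. A fingertip can press it anywhere and slide along it. This point: middle of its top face, at chute x = -75 mm.
- tray: Loose open grey parts tray, 110 mm long, 75 mm wide, 22 mm high, walls 2 mm; 50 g. Origin at the centre of its underside; its own y axis is its long side, which lies along the chute. Starts on the chute floor before the gate. Home (front against the end stop), its origin is at x = +75 mm and its rear wall at x = +20 mm in the chute frame.
- block: Round steel test block lying loose in the tray, 60 mm diameter, 10 mm high, about 0.22 kg. Origin at the centre of its underside.
- ring_l: Bystander: steel bearing ring, 90 mm diameter, 18 mm high, on the bench right of the chute; origin at the centre of its underside.
- carton: Bystander: small green carton 71 x 70 x 30 mm on the bench; origin at the centre of its underside.
- pin: Bystander: standing steel gauge pin, 12 mm diameter, 30 mm high; origin at the centre of its underside.
There are look-alikes about, which are no part of the job. What is shaped like the block but yellow is not meant.

How it is judged:
By the outcome, as a careful person would: the job done as asked, in the order asked, and still so for the second after the job is handed in, with the robot touching nothing.
It also fails if it takes over 69 s, if anything falls off the work surface, if the arm or the gripper's body presses on something with over 40 N, if the wrist force passes 120 N, or if a joint passes its speed limit or range.

ROBOT

A 6-joint arm with a two-finger parallel gripper is mounted at the origin on a cart in front of the work surface, level with it; the furniture and walls round the work are solid. World frame = base frame: x ahead of the robot, y to its left, z up, the work surface at z = 0. Lengths are in m, angles in rad, forces in N, time in s.
With the tool pointing down it reaches from about 0.25 to 0.8 m from the base axis. Payload 8.5 kg.
Tool frame: the origin (TCP) lies between the finger pads; the fingertips stand ctrl.tips_ahead ahead of it and the grasp point (between the pads) lies 2 mm behind it (ctrl.tips_ahead is the distance from the TCP to the fingertips, in m); z points along the fingers, y is the line along which they close (so a half turn about z gives the same grasp; the last joint's range is limited). The gripper opens to 85 mm and grips with 20 to 120 N. Pads are 22 mm wide; open, the fingers measure 114 mm over their backs; the gripper's body (76 mm by 85 mm) begins 54 mm behind the grasp point. The pads swing forward as they close: fully open they stand 13 mm farther back than shut.
Start: joints at [0, 0.238, -0.013, 1.319, 0, 1.571], TCP at [0.525, -0, 0.248] pointing down, gripper open.
Joint ranges: [-2.66, 2.66], [-1.03, 1.9], [-1.14, 1.46], [-1.82, 2.27], [-1.45, 1.34], [-3.14, 3.14]. Speed limits (rad/s): [2.22, 2.22, 2.79, 3.14, 3.14, 3.14].

INTERFACE

Orientations are given as a unit quaternion [w, x, y, z].
In Python, from station import ctrl gives the robot as it stands.
- The arm moves only by the tool move_arm, never from a script. Its argument "rows" is a list of rows, each a list of 3 entries, a list of its own where there are three numbers: the opening, from 0 (shut) to 1 (fully open), then the shift along the tool's x, y, z scaled (see below), then the turn, a rotation vector about the tool's x, y, z scaled (see below). In form: [[fingers, [tx, ty, tz], [rx, ry, rz]], ...]. A call has 1 to 5 rows; each row shifts and turns the commanded pose from where the row before left it, along the tool's axes as they then stand; what a row does not reach is not made up. The controller multiplies each number of a shift by 150 mm and each number of a turn by 0.15 rad. A row lasts 1/8 s, in which the tool goes at most 62.5 mm and 10.7 degrees, less where a joint would pass 70% of its speed; a pose out of reach is approached as far as the arm can. A call with a number of a shift or a turn outside -1 to 1 is refused whole. A call with a gripper value outside its range is refused whole. The fingers move at their own pace and stop on an object; "newtons" is the grip in N (left out, the last holds). Time passes only in rows, so rows that do not move let the fingers close. It gives the time, the measured TCP pose, the force, the opening and the grip force at its end, in the units of the state.
- ctrl.state(): the state, without advancing time (a new reading comes with each control period).
- ctrl.read_camera(name): name is "scene" or "side" or "wrist"; returns the picture (384x512x3 uint8, red, green, blue); there is no depth.
- ctrl.camera_model(name): a dict with "vertical_fov" (degrees; the focal length in pixels is half the picture's height over the tangent of half this angle, whatever the lens; pixels are square), "cx", "cy" (the principal point, pixels), "k1" (the pictures are not rectified: a ray, as slopes to the right and down, at radius r is drawn at 1 + k1 r^2 times it, then the intrinsics apply), "extrinsics" (4x4, takes a point from camera to world coordinates); the wrist camera has in their place "hand_eye" (4x4, takes a point from camera to tool coordinates, whose origin is the TCP and whose axes are the flange's). Camera axes: x right, y up, looking along -z (the intrinsics and any distortion apply to the point x, -y, -z); pixel columns grow to the right and rows downward; lengths in m; the calibration is good to about 2 mm. A picture is of the moment at which its call begins: read the wrist's pose just before it. camera_model takes no time and is no camera call.
- ctrl.job_done(): hands the job in; it is judged then, once.
The state is a dict: "t": time; "joints": joint angles; "qd": joint speeds; "effort": joint torques, N m; "position": TCP position; "eef_rot": TCP orientation; "force": force on the tool from outside, world axes, zero at the start; "ft_torque": the same for the moment, N m; "opening": opening from 0.0 (shut) to 1.0 (fully open); "gripper_force": force on a finger pad.
Only numpy, scipy, OpenCV 4.12 (cv2) and the standard library are available. Lean on these libraries where they do the work, as an engineer would, in place of code of your own. Each camera call takes 0.05 s, during which the arm holds its last target. There are 200 camera calls.

## Working session

There is one attempt and no reset: what is moved stays moved. The work goes in short steps, Python scripts to look and compute and a tool call to move; the robot and the scene stay as the last step left them, time stands still between calls to the robot, and variables do not carry over. Pictures are saved under pics/ and viewed, at most 10 in all, crops included, and the job is handed in when it is done.

Besides the shell and the picture viewer there is one more tool, called after ">>>" as a command line: name --argument value ..., lists and objects as JSON in quotes. move_arm: Moves the arm, as the interface text tells. Its arguments: {"type":"object","properties":{"rows":{"type":"array"},"newtons":{"type":"number"}},"required":["rows"]}

```bash
mkdir -p pics
python3 - <<'E'
from station import ctrl
import cv2,numpy as np
print(ctrl.state(), ctrl.tips_ahead)
for n in("scene","side","wrist"):
    cv2.imwrite(f"pics/{n}0.png",ctrl.read_camera(n)[:,:,::-1]); print(n,ctrl.camera_model(n))
a=[cv2.imread(f"pics/{n}0.png") for n in("scene","side")]
E
```

```text
{'t': 0.0, 'joints': array([-2.22911082e-05,  2.38775808e-01, -1.42100256e-02,  1.31920142e+00,
        1.42423070e-05,  1.57082942e+00]), 'qd': array([-4.18857009e-04, -4.10254638e-05, -5.30610079e-04, -1.70403093e-04,
        8.56795379e-04,  2.02830852e-03]), 'effort': array([ 1.29771975e-03, -5.38790166e+01,  3.46437156e+01,  1.83730113e-02,
        1.69192181e-04,  6.54446694e-05]), 'position': array([ 5.24629922e-01, -7.56716181e-06,  2.47697434e-01]), 'eef_rot': array([-4.96798697e-04,  7.07126195e-01,  7.07087025e-01, -4.86733180e-04]), 'force': array([-0.38364935, -0.29774031, -0.03337785]), 'ft_torque': array([ 0.03145591, -0.01545393,  0.01218933]), 'gripper_force': 0.0, 'opening': 0.995692711048668} 0.017
scene {'vertical_fov': 45.7658829530181, 'cx': 243.5255049954416, 'cy': 190.49997695036032, 'k1': -0.08136189053475507, 'extrinsics': array([[-0.89639116,  0.24032422, -0.37246096,  0.0615906 ],
       [-0.44322437, -0.49717539,  0.74590133,  0.96170956],
       [-0.00592027,  0.83370313,  0.55218117,  0.74155123],
       [ 0.        ,  0.        ,  0.        ,  1.      
[... 164 characters left out ...]
 0.02398576, -0.01625652,  0.49106818],
       [-0.02725394,  0.58775928, -0.80857669, -1.04701709],
       [-0.00983941,  0.80868023,  0.58816619,  0.85025844],
       [ 0.        ,  0.        ,  0.        ,  1.        ]])}
wrist {'vertical_fov': 59.93149300207205, 'cx': 259.4320247460741, 'cy': 186.45998313610522, 'k1': 0.0010782543373919092, 'hand_eye': array([[-8.78837066e-05,  9.64970779e-01,  2.62357367e-01,
         6.73758020e-02],
       [ 9.99999950e-01,  5.49112507e-06,  3.14780286e-04,
         8.62195268e-04],
       [ 3.02313140e-04,  2.62357382e-01, -9.64970732e-01,
        -1.26076224e-01],
       [ 0.00000000e+00,  0.00000000e+00,  0.00000000e+00,
         1.00000000e+00]])}
```

View pics/scene0.png

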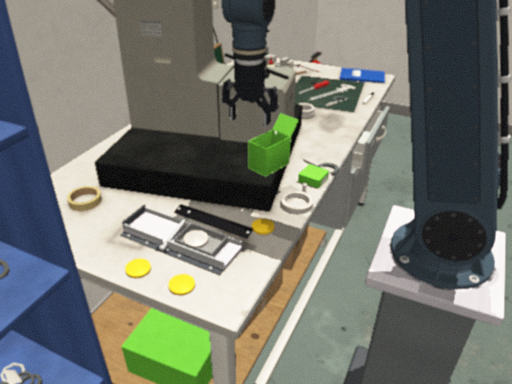

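View pics/side0.png

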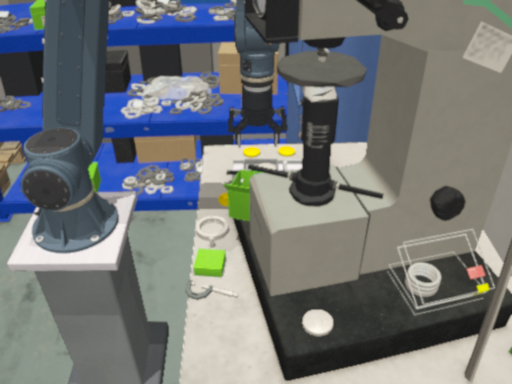

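View pics/wrist0.png

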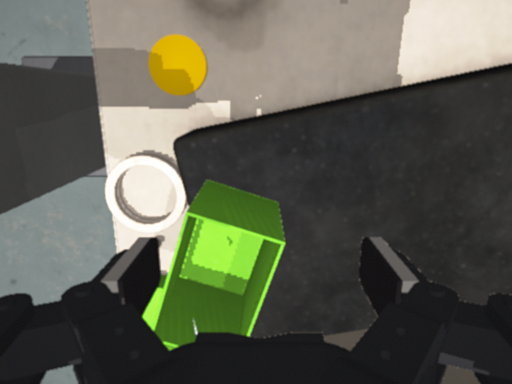

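Scene picture: the chute is around (185,238), with the white block in the tray at (196,238). The black press bar runs (178,207)–(250,235), and the end-stop side is at the left, (130,225). The look-alikes are yellow discs at (137,268), (181,284) and (262,227), plus a white disc in the side view at (318,322) on the black base. I choose the white disc in the chute tray and will check it in a crop.

```bash
cat > h.py <<'E'
import numpy as np,cv2
from station import ctrl
from scipy.spatial.transform import Rotation as R
def pose():
    s=ctrl.state(); q=np.array(s["eef_rot"]); T=np.eye(4); T[:3,:3]=R.from_quat(q[[1,2,3,0]]).as_matrix(); T[:3,3]=s["position"]; return T
def cam(n,T=None):
    m=ctrl.camera_model(n); E=m["extrinsics"] if n!="wrist" else T@m["hand_eye"]
    f=192/np.tan(np.radians(m["vertical_fov"]/2)); return m,E,f
def ray(n,uv,z,T=None):
    m,E,f=cam(n,T); d=np.array([(uv[0]-m["cx"])/f,(uv[1]-m["cy"])/f]); s=d.copy()
    for _ in range(20): s=d/(1+m["k1"]*(s@s))
    v=E[:3,:3]@[s[0],-s[1],-1]; return E[:3,3]+v*(z-E[2,3])/v[2]
def proj(n,P,T=None):
    m,E,f=cam(n,T); p=(np.atleast_2d(P)-E[:3,3])@E[:3,:3]; s=np.c_[p[:,0],-p[:,1]]/-p[:,2:]
    return s*(1+m["k1"]*(s**2).sum(1,keepdims=True))*f+[m["cx"],m["cy"]]
def C(c,P):  # chute (x,y,yaw) -> world
    P=np.atleast_2d(P); a=c[2]; r=np.array([[np.cos(a),-np.sin(a)],[np.sin(a),np.cos(a)]]); return np.c_[P[:,:2]@r.T+c[:2],P[:,2]]
E
python3 - <<'E'
from h import *
for n,uv in(("block",(196,238)),("barL",(178,207)),("barR",(250,235)),("stopend",(126,230)),("ring?",(297,202)),("carton",(314,176))): print(n,ray("scene",uv,.03).round(3))
i=cv2.imread("pics/scene0.png")[185:300,100:330]; cv2.imwrite("pics/crop.png",cv2.resize(i,(800,400),interpolation=cv2.INTER_CUBIC))
E
```

```text
block [0.553 0.24  0.03 ]
barL [0.665 0.15  0.03 ]
barR [0.439 0.172 0.03 ]
stopend [0.729 0.292 0.03 ]
ring? [ 0.385 -0.012  0.03 ]
carton [ 0.387 -0.161  0.03 ]
```

View pics/crop.png

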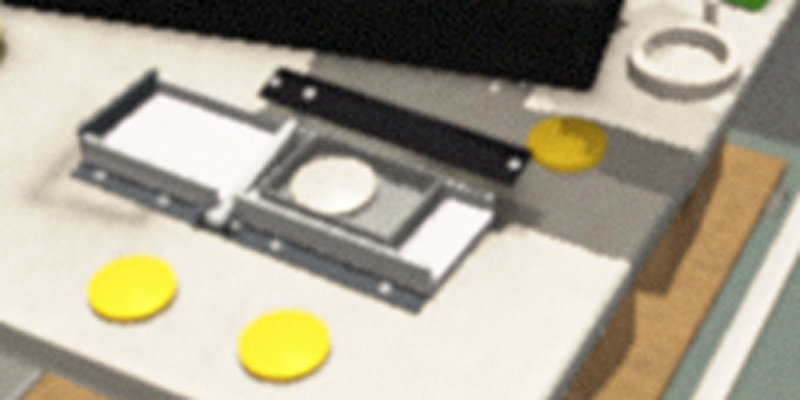

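The crop confirms it: the white block sits in the grey tray at about (330,185), before the gate strip at about (255,165). The end stop is at the left, the mouth at the right, and the press bar beyond. I'm moving over for a close wrist view.

>>> move_arm --rows '[[1, [0.35, 0.06, 0], [0, 0, 0]], [1, [0.35, 0.06, 0], [0, 0, 0]], [1, [0.35, 0.06, 0], [0, 0, 0]], [1, [0.35, 0.06, 0], [0, 0, 0]], [1, [0, 0, 0], [0, 0, 0]]]'

```text
t: 0.78
position: [0.561, 0.2133, 0.2472]
eef_rot: [-0.0, 0.706, 0.709, -0.0]
force: [0.1, 0.4, 0.1]
opening: 1.0
gripper_force: 0.0
```

Run:
```python
from h import *
T=pose(); np.save("T1.npy",T); i=ctrl.read_camera("wrist")[:,:,::-1]; print(T.round(3)); cv2.imwrite("pics/w1.png",i); cv2.imwrite("pics/w1b.png",cv2.resize(i,(800,600),interpolation=cv2.INTER_CUBIC))
```

```text
[[-0.004  1.    -0.001  0.561]
 [ 1.     0.004  0.     0.213]
 [ 0.    -0.001 -1.     0.247]
 [ 0.     0.     0.     1.   ]]
```

View pics/w1b.png

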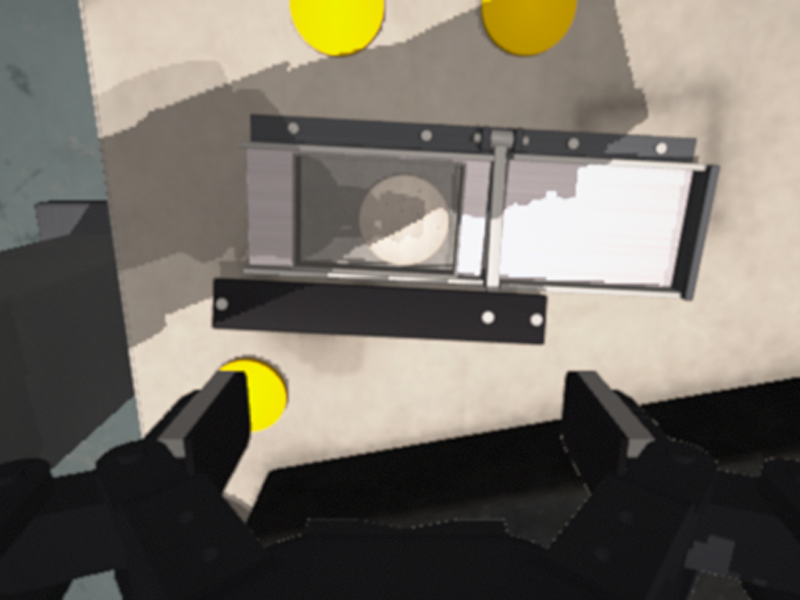

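Close view (800x600 scale): tray rear edge at x≈294 and front at ≈460, block at (404,220), gate bar (502,137)–(493,287), end stop at the right ≈(700,230). The press-bar corners are (216,279), (546,296), (544,343), (213,328). A yellow disc lies near (262,395).

Run:
```python
from h import *
from scipy.optimize import least_squares
T=np.load("T1.npy")
P=np.array([[-185,-42.6,43.9],[35,-42.6,43.9],[35,-75.8,51.3],[-185,-75.8,51.3],[0,-41,33],[-170,-39.5,14],[-170,39.5,14]])/1000
uv=np.array([[216,279],[546,296],[544,343],[213,328],[494,287],[249,268],[247,148]])/1.5625
r=least_squares(lambda c:(proj("wrist",C(c,P),T)-uv).ravel(),[.57,.22,-.08],loss="soft_l1"); c=r.x
print(c,(proj("wrist",C(c,P),T)-uv).round(1).tolist())
np.save("c.npy",c)
a=c[2];Rm=np.array([[np.cos(a),np.sin(a)],[-np.sin(a),np.cos(a)]])
def inv(w): return (Rm@(w[:2]-c[:2])*1000).round(1)
for n,p,z in(("rearL",(294,153),.036),("rearR",(294,268),.036),("frontL",(463,163),.036),("frontR",(457,271),.036),("block",(404,220),.026),("stop",(712,165),.035),("stop",(690,298),.035),("yellow",(262,395),.01),("blackcorner",(272,470),.06)):
    w=ray("wrist",np.array(p)/1.5625,z,T); print(n,w.round(3),inv(w))
print("scene check",proj("scene",C(c,P)).round(0).tolist())
```

```text
[ 0.62332286  0.23295416 -0.04955671] [[-1.7, -0.6], [2.0, -0.3], [1.2, 2.5], [-1.0, 1.3], [-0.2, -0.5], [0.4, -2.0], [-0.2, 0.7]]
rearL [0.491 0.279 0.036] [-133.9   39. ]
rearR [0.488 0.205 0.036] [-134.1  -34.9]
frontL [0.598 0.273 0.036] [-27.7  38.6]
frontR [0.596 0.203 0.036] [-25.9 -31.1]
block [0.561 0.236 0.026] [-62.8  -0.5]
stop [0.755 0.272 0.035] [129.5  45.8]
stop [0.754 0.185 0.035] [132.8 -41.5]
yellow [0.452 0.099 0.01 ] [-164.2 -142. ]
blackcorner [0.47  0.068 0.06 ] [-144.6 -172.6]
scene check [[246.0, 237.0], [172.0, 211.0], [179.0, 203.0], [253.0, 227.0], [183.0, 219.0], [240.0, 246.0], [223.0, 265.0]]
```

>>> move_arm --rows '[[0.6, [0, 0, 0], [0, 0, -1]], [0.6, [0, 0, 0], [0, 0, -1]], [0.6, [0, 0, 0], [0, 0, -1]], [0.6, [0, 0, 0], [0, 0, -1]], [0.6, [0, 0, 0], [0, 0, -1]]]'

```text
t: 1.45
position: [0.5607, 0.2085, 0.2483]
eef_rot: [-0.0, 0.397, 0.918, -0.0]
force: [0.7, 0.4, -0.2]
opening: 0.595
gripper_force: 0.0
```

>>> move_arm --rows '[[0.6, [0, 0, 0], [0, 0, -1]], [0.6, [0, 0, 0], [0, 0, -1]], [0.6, [0, 0, 0], [0, 0, -1]], [0.6, [0, 0, 0], [0, 0, -1]], [0.6, [0, 0, 0], [0, 0, -1]]]'

```text
t: 2.08
position: [0.5608, 0.2085, 0.2483]
eef_rot: [-0.0, 0.034, 0.999, -0.0]
force: [-0.9, -1.2, -0.5]
opening: 0.595
gripper_force: 0.0
```

```bash
cat > go.py <<'E'
import sys; from h import *
c=np.load("c.npy"); x,y,z=map(float,sys.argv[1:4]); T=pose(); s=ctrl.state()
t=C(c,np.array([[x,y,z]])/1000)[0]; d=T[:3,:3].T@(t-T[:3,3])/.15
D=R.from_euler('z',c[2]).as_matrix()@np.array([[-1,0,0],[0,1,0],[0,0,-1.]])
a=c[2]; e=T[:2,3]-c[:2]
print("chute pos",(np.cos(a)*e[0]+np.sin(a)*e[1])*1e3,(-np.sin(a)*e[0]+np.cos(a)*e[1])*1e3,T[2,3]*1e3)
print("shift units",d.round(3),"turn units",(R.from_matrix(T[:3,:3].T@D).as_rotvec()/.15).round(3),"t",s["t"],"j",s["joints"].round(2),"open",s["opening"],"tips",ctrl.tips_ahead,"F",s["force"].round(2))
E
python3 - <<'E'
import numpy as np;np.save("c.npy",[.6235,.2342,-.0500])
E
python3 go.py -157 -33 90
```

```text
chute pos -61.367515134446315 -28.84038062515198 248.33792935455824
shift units [ 0.637 -0.038  1.056] turn units [-0.003 -0.003 -0.116] t 2.075 j [ 0.36  0.37  0.17  1.38 -0.    0.42] open 0.5948828801586294 tips 0.017 F [-0.88 -1.24 -0.47]
```

>>> move_arm --rows '[[0.6, [0.32, -0.02, 0], [0, 0, -0.12]], [0.6, [0.32, -0.02, 0.3], [0, 0, 0]], [0.6, [0, 0, 0.37], [0, 0, 0]], [0.6, [0, 0, 0.37], [0, 0, 0]], [0.6, [0, 0, 0], [0, 0, 0]]]'

```text
t: 2.7
position: [0.4644, 0.2077, 0.0919]
eef_rot: [-0.003, 0.027, 1.0, -0.002]
force: [-0.7, -1.3, 1.1]
opening: 0.596
gripper_force: 0.0
```

```bash
python3 go.py -157 -33 60
python3 - <<'E'
from h import *
cv2.imwrite("pics/w2.png",ctrl.read_camera("wrist")[:,:,::-1])
E
```

```text
chute pos -157.6025664024773 -34.44731532405946 91.94943917644257
shift units [-0.005  0.01   0.213] turn units [-0.024 -0.044 -0.027] t 2.7 j [ 0.42  0.32 -0.32  0.93 -0.    0.47] open 0.5959047849684143 tips 0.017 F [-0.75 -1.27  1.05]
```

View pics/w2.png

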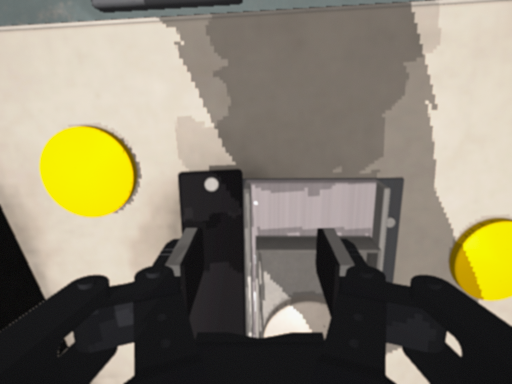

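The view shows the left finger over the black bar at (190,250) and the right finger behind the tray, above the chute floor, at (335,250). The tray rear wall is at row ~240 and the yellow discs are clear. I'm descending.

>>> move_arm --rows '[[0.6, [0, 0.01, 0.1], [0, 0, -0.03]], [0.6, [0, 0, 0.1], [0, 0, 0]], [0.6, [0, 0, 0], [0, 0, 0]]]'

```text
t: 3.12
position: [0.4669, 0.2112, 0.0639]
eef_rot: [-0.001, 0.024, 1.0, -0.0]
force: [0.1, -0.3, 0.3]
opening: 0.6
gripper_force: 0.0
```

>>> move_arm --rows '[[0.6, [0, 0, 0.04], [0, 0, 0]], [0.6, [0, 0, 0.04], [0, 0, 0]], [0.6, [0, 0, 0], [0, 0, 0]]]'

```text
t: 3.5
position: [0.4673, 0.2115, 0.0523]
eef_rot: [-0.0, 0.024, 1.0, 0.0]
force: [-0.2, 0.4, 0.3]
opening: 0.599
gripper_force: 0.6
```

```bash
python3 go.py -157 -33 39
python3 - <<'E'
from h import *
cv2.imwrite("pics/w3.png",ctrl.read_camera("wrist")[:,:,::-1])
i=ctrl.read_camera("scene")[:,:,::-1][165:295,130:330]; cv2.imwrite("pics/s3.png",cv2.resize(i,(800,520),interpolation=cv2.INTER_CUBIC))
E
```

```text
chute pos -154.85553208173351 -30.437182849025646 52.336533598959555
shift units [ 0.014 -0.017  0.089] turn units [ 0.001 -0.001  0.012] t 3.5 j [ 0.42  0.36 -0.38  0.83  0.    0.47] open 0.599038081147084 tips 0.017 F [-0.16  0.36  0.26]
```

View pics/s3.png

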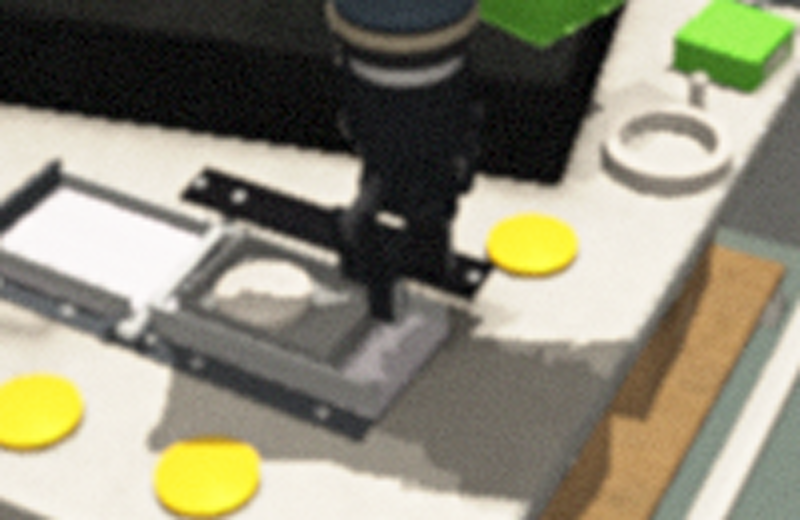

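Scene crop: the inner fingertip is at (382,318), just behind the tray's rear wall, and the outer finger is on the press bar. I'll keep lowering until the gate reaches its stop.

>>> move_arm --rows '[[0.6, [0.01, -0.015, 0.04], [0, 0, 0]], [0.6, [0, 0, 0.03], [0, 0, 0]], [0.6, [0, 0, 0], [0, 0, 0]]]'

```text
t: 3.98
position: [0.4654, 0.209, 0.0417]
eef_rot: [-0.0, 0.024, 1.0, -0.0]
force: [0.7, -1.7, 1.3]
opening: 0.597
gripper_force: 0.8
```

>>> move_arm --rows '[[0.6, [0, 0, 0.01], [0, 0, 0]], [0.6, [0, 0, 0], [0, 0, 0]]]'

```text
t: 4.22
position: [0.4655, 0.2091, 0.0405]
eef_rot: [-0.0, 0.024, 1.0, -0.0]
force: [-0.7, -0.8, 1.6]
opening: 0.603
gripper_force: 0.9
```

>>> move_arm --rows '[[0.6, [0, 0, 0.015], [0, 0, 0]], [0.6, [0, 0, 0], [0, 0, 0]]]'

```text
t: 4.47
position: [0.4657, 0.2093, 0.0382]
eef_rot: [-0.0, 0.024, 1.0, -0.0]
force: [0.3, -1.7, 1.5]
opening: 0.596
gripper_force: 0.9
```

>>> move_arm --rows '[[0.6, [0, 0, 0.015], [0, 0, 0]], [0.6, [0, 0, 0], [0, 0, 0]]]'

```text
t: 4.72
position: [0.4657, 0.2093, 0.036]
eef_rot: [-0.0, 0.024, 1.0, -0.0]
force: [-0.1, -1.0, 2.9]
opening: 0.598
gripper_force: 1.0
```

>>> move_arm --rows '[[0.6, [0, 0, 0.015], [0, 0, 0]], [0.6, [0, 0, 0], [0, 0, 0]]]'

```text
t: 4.97
position: [0.4658, 0.2092, 0.0348]
eef_rot: [0.0, 0.024, 1.0, -0.0]
force: [-3.6, -3.1, 17.0]
opening: 0.601
gripper_force: 8.4
```

>>> move_arm --rows '[[0.6, [0, 0, 0.01], [0, 0, 0]], [0.6, [0, 0, 0], [0, 0, 0]]]'

```text
t: 5.22
position: [0.4659, 0.2092, 0.0341]
eef_rot: [0.001, 0.024, 1.0, 0.0]
force: [-6.8, -4.4, 27.6]
opening: 0.601
gripper_force: 13.7
```

The gate hit its stop at TCP z≈35 mm. I'll ease the load a little and push along the chute.

>>> move_arm --rows '[[0.6, [0, 0, -0.008], [0, 0, 0]], [0.6, [-0.03, 0, 0], [0, 0, 0]], [0.6, [-0.03, 0, 0], [0, 0, 0]], [0.6, [-0.03, 0, 0], [0, 0, 0]], [0.6, [-0.03, 0, 0], [0, 0, 0]]]'

```text
t: 5.85
position: [0.4802, 0.2085, 0.0343]
eef_rot: [-0.003, 0.024, 1.0, 0.0]
force: [-19.1, 1.6, 26.9]
opening: 0.602
gripper_force: 13.8
```

```bash
python3 go.py 7 -33 35
python3 - <<'E'
from h import *
i=ctrl.read_camera("scene")[:,:,::-1][165:295,130:330]; cv2.imwrite("pics/s4.png",cv2.resize(i,(800,520),interpolation=cv2.INTER_CUBIC))
E
```

```text
chute pos -141.88514490253712 -32.81414256590977 34.29270690296822
shift units [-0.993 -0.004 -0.011] turn units [ 0.005 -0.04   0.016] t 5.85 j [ 0.41  0.4  -0.37  0.8   0.    0.46] open 0.6020265479556831 tips 0.017 F [-19.1    1.65  26.94]
```

View pics/s4.png

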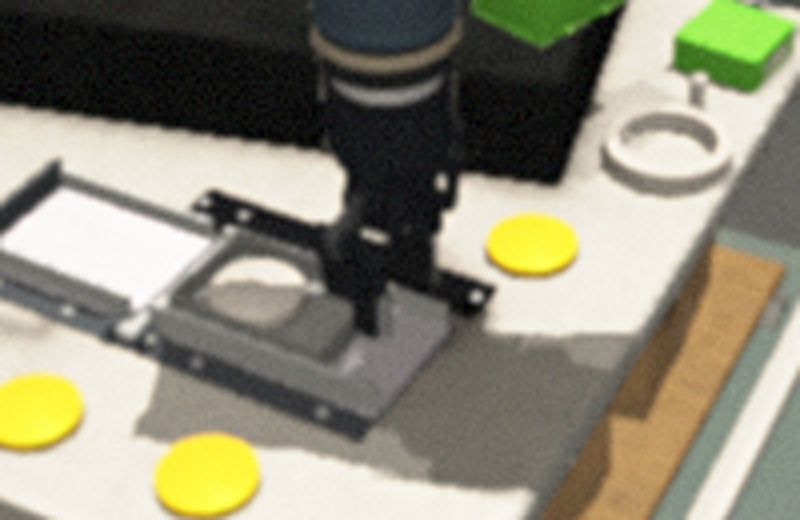

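The picture shows the gate and bar lowered, and the finger about at the tray's rear wall. The resistance is bar friction from pressing hard, so I'll ease off the vertical load and continue.

>>> move_arm --rows '[[0.6, [0, 0, -0.006], [0, 0, 0]], [0.6, [-0.03, 0, 0], [0, 0, 0]], [0.6, [-0.03, 0, 0], [0, 0, 0]]]'

```text
t: 6.28
position: [0.4891, 0.208, 0.0348]
eef_rot: [-0.003, 0.024, 1.0, 0.0]
force: [-15.7, 0.5, 20.9]
opening: 0.601
gripper_force: 11.1
```

>>> move_arm --rows '[[0.6, [-0.04, 0, -0.003], [0, 0, 0]], [0.6, [-0.05, 0, 0], [0, 0, 0]], [0.6, [-0.05, 0, 0], [0, 0, 0]], [0.6, [-0.05, 0, 0], [0, 0, 0]], [0.6, [-0.05, 0, 0], [0, 0, 0]]]'

```text
t: 6.9
position: [0.5257, 0.2062, 0.035]
eef_rot: [-0.003, 0.024, 1.0, 0.0]
force: [-12.7, 0.8, 15.8]
opening: 0.595
gripper_force: 8.6
```

```bash
python3 go.py 7 -33 35
python3 - <<'E'
from h import *
i=ctrl.read_camera("scene")[:,:,::-1][165:295,100:300]; cv2.imwrite("pics/s5.png",cv2.resize(i,(800,520),interpolation=cv2.INTER_CUBIC))
E
```

```text
chute pos -96.23371164630753 -32.8656704936235 34.95737438188765
shift units [-0.688 -0.002 -0.004] turn units [-0.    -0.036  0.015] t 6.9 j [ 0.37  0.46 -0.27  0.85  0.    0.42] open 0.5953053335559227 tips 0.017 F [-12.7    0.84  15.77]
```

View pics/s5.png

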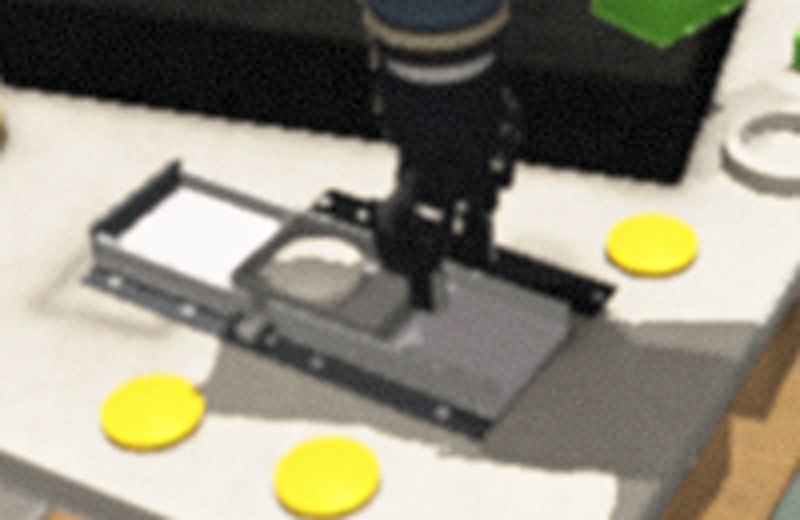

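The tray is level and moving straight, with its front now over the lowered gate at about (255,270) and the block still in it. I'll carry on.

>>> move_arm --rows '[[0.6, [-0.055, 0, 0], [0, 0, 0]], [0.6, [-0.055, 0, 0], [0, 0, 0]], [0.6, [-0.055, 0, 0], [0, 0, 0]], [0.6, [-0.055, 0, 0], [0, 0, 0]], [0.6, [-0.055, 0, 0], [0, 0, 0]]]'

```text
t: 7.58
position: [0.5669, 0.2044, 0.0351]
eef_rot: [-0.003, 0.024, 1.0, 0.0]
force: [-13.5, 0.3, 13.5]
opening: 0.605
gripper_force: 7.8
```

>>> move_arm --rows '[[0.6, [-0.055, 0, 0], [0, 0, 0]], [0.6, [-0.055, 0, 0], [0, 0, 0]], [0.6, [-0.055, 0, 0], [0, 0, 0]], [0.6, [-0.055, 0, 0], [0, 0, 0]]]'

```text
t: 8.07
position: [0.6003, 0.2028, 0.0351]
eef_rot: [-0.002, 0.024, 1.0, 0.0]
force: [-11.9, 1.1, 13.7]
opening: 0.596
gripper_force: 7.9
```

```bash
python3 go.py 9 -33 35
```

```text
chute pos -21.614881986119865 -32.5626623609933 35.07121877781635
shift units [-0.204 -0.003 -0.   ] turn units [-0.    -0.032  0.014] t 8.075 j [ 0.32  0.56 -0.08  0.93  0.    0.37] open 0.5964035194422155 tips 0.017 F [-11.86   1.07  13.73]
```

>>> move_arm --rows '[[0.6, [-0.035, 0, 0], [0, 0, 0]], [0.6, [-0.035, 0, 0], [0, 0, 0]], [0.6, [-0.035, 0, 0], [0, 0, 0]], [0.6, [-0.03, 0, 0], [0, 0, 0]]]'

```text
t: 8.57
position: [0.6206, 0.2018, 0.0351]
eef_rot: [-0.002, 0.024, 1.0, 0.0]
force: [-10.7, 0.4, 12.6]
opening: 0.598
gripper_force: 7.7
```

>>> move_arm --rows '[[0.6, [-0.015, 0, 0], [0, 0, 0]], [0.6, [-0.015, 0, 0], [0, 0, 0]]]'

```text
t: 8.82
position: [0.625, 0.2016, 0.0351]
eef_rot: [-0.002, 0.024, 1.0, 0.0]
force: [-10.2, 0.5, 12.6]
opening: 0.6
gripper_force: 7.8
```

>>> move_arm --rows '[[0.6, [-0.015, 0, 0], [0, 0, 0]], [0.6, [-0.015, 0, 0], [0, 0, 0]]]'

```text
t: 9.07
position: [0.6286, 0.2015, 0.035]
eef_rot: [-0.003, 0.024, 1.0, 0.0]
force: [-19.1, 1.8, 19.1]
opening: 0.598
gripper_force: 12.0
```

```bash
python3 go.py 9 -33 35
python3 - <<'E'
from h import *
i=ctrl.read_camera("scene")[:,:,::-1][165:295,100:300]; cv2.imwrite("pics/s6.png",cv2.resize(i,(800,520),interpolation=cv2.INTER_CUBIC))
E
```

```text
chute pos 6.742354439876944 -32.42857806935083 34.98996500497295
shift units [-0.015 -0.004 -0.   ] turn units [ 0.001 -0.041  0.016] t 9.075 j [ 0.31  0.6  -0.01  0.97  0.    0.36] open 0.5983973751740125 tips 0.017 F [-19.09   1.85  19.11]
```

>>> move_arm --rows '[[0.6, [-0.012, 0, 0], [0, 0, 0]], [0.6, [0, 0, 0], [0, 0, 0]]]'

```text
t: 9.38
position: [0.6287, 0.2015, 0.035]
eef_rot: [-0.005, 0.023, 1.0, 0.0]
force: [-20.9, 1.3, 18.9]
opening: 0.603
gripper_force: 12.3
```

```bash
python3 go.py 9 -33 35
python3 - <<'E'
from h import *
i=ctrl.read_camera("scene")[:,:,::-1][165:295,100:300]; cv2.imwrite("pics/s7.png",cv2.resize(i,(800,520),interpolation=cv2.INTER_CUBIC))
E
```

```text
chute pos 6.783445572379396 -32.42425425041945 35.00699969107893
shift units [-0.015 -0.004 -0.   ] turn units [ 0.    -0.061  0.02 ] t 9.375 j [ 0.31  0.6  -0.    0.98  0.    0.36] open 0.6028467603010006 tips 0.017 F [-20.89   1.35  18.86]
```

View pics/s7.png

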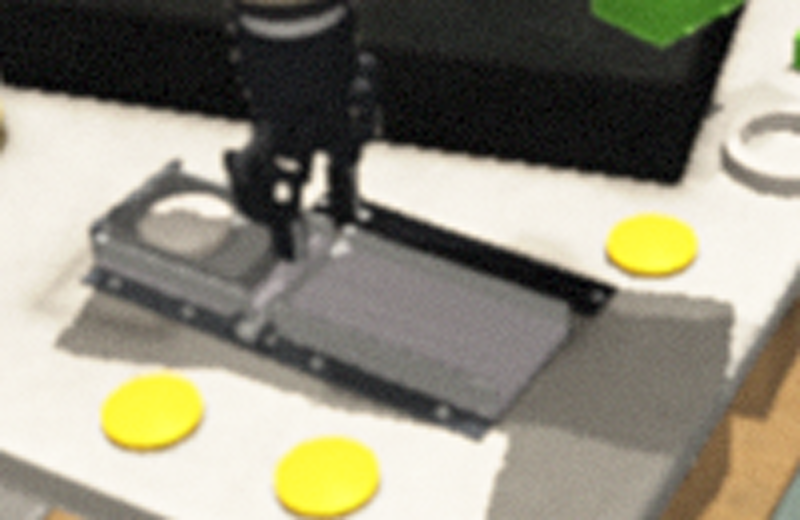

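The tray is home: its front is against the end stop at about (130,215), the rear is past the lowered gate, and further motion is blocked. I'll back off horizontally with the bar still down so the finger doesn't drag on the tray, then lift.

>>> move_arm --rows '[[0.6, [0.02, 0, 0], [0, 0, 0]], [0.6, [0.02, 0, 0], [0, 0, 0]], [0.6, [0.01, 0, 0], [0, 0, 0]], [0.6, [0, 0, 0], [0, 0, 0]]]'

```text
t: 9.93
position: [0.6274, 0.2018, 0.0356]
eef_rot: [0.001, 0.024, 1.0, 0.0]
force: [2.1, -1.2, 5.9]
opening: 0.597
gripper_force: 3.2
```

>>> move_arm --rows '[[0.6, [0.012, 0, 0], [0, 0, 0]], [0.6, [0, 0, 0], [0, 0, 0]]]'

```text
t: 10.18
position: [0.6259, 0.202, 0.0356]
eef_rot: [0.001, 0.024, 1.0, 0.0]
force: [3.4, -0.9, 5.5]
opening: 0.599
gripper_force: 3.0
```

>>> move_arm --rows '[[0.6, [0, 0, -0.06], [0, 0, 0]], [0.6, [0, 0, -0.1], [0, 0, 0]], [0.6, [0, 0, -0.2], [0, 0, 0]], [0.6, [0, 0, -0.35], [0, 0, 0]], [0.6, [0, 0, -0.35], [0, 0, 0]]]'

```text
t: 10.8
position: [0.6237, 0.2015, 0.1958]
eef_rot: [-0.001, 0.024, 1.0, -0.0]
force: [1.0, 0.4, -0.6]
opening: 0.601
gripper_force: 0.0
```

>>> move_arm --rows '[[0.6, [0.3, 0, -0.2], [0, 0, 0]], [0.6, [0.3, 0, 0], [0, 0, 0]], [0.6, [0, 0, 0], [0, 0, 0]]]'

```text
t: 11.18
position: [0.5316, 0.2059, 0.2254]
eef_rot: [-0.0, 0.024, 1.0, 0.0]
force: [-0.3, -0.3, 0.4]
opening: 0.595
gripper_force: 0.0
```

Run:
```python
from h import *
print(ctrl.state()["t"],pose()[:3,3])
i=ctrl.read_camera("scene")[:,:,::-1][165:295,100:330]; cv2.imwrite("pics/s8.png",cv2.resize(i,(800,452),interpolation=cv2.INTER_CUBIC))
```

```text
11.175 [0.53157415 0.20585555 0.22541162]
```

View pics/s8.png

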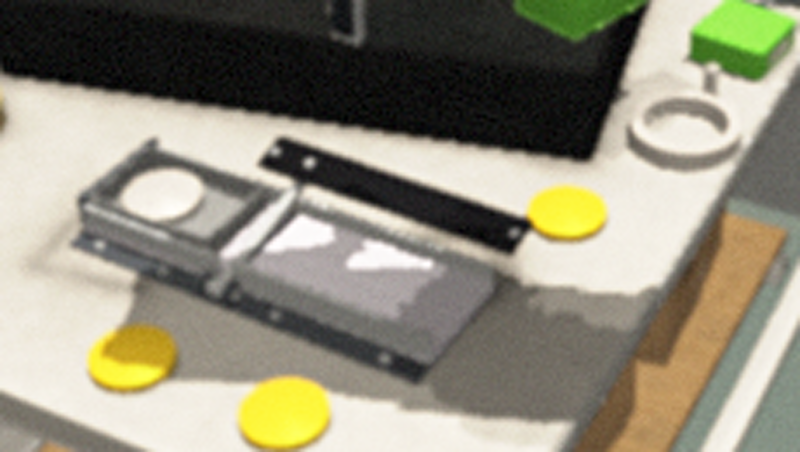

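The gate is up behind the tray, the tray is home with the block in it, and the ring, pin and carton are untouched. I'm handing in.

```bash
python3 -c "
from station import ctrl
print(ctrl.job_done())"
```

```text
the job is handed in; nothing more can be done
None
```

The job is handed in: the tray is home against the end stop with the block in it, the gate is up behind it, the hand is clear and the ring, carton and pin are untouched; I viewed 11 pictures, one over the limit of 10.

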